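# Snap a duplicating flask shut on its indexing turntable

### The job

Close the duplicating flask on the indexing turntable: press the orange snap tab at the open front with the leaning gripper until it clicks fully home, then turn the turntable on to its next stop by its pegs and do the same until all three tabs are home. How high the flask stands on its spindle is not known, so feel for the tabs and press gently, so that the lid does not crack; do not push against the clear guard, leave the things lying around where they are, and finish with the turntable resting in one of its stops.

Things in the scene. Friction and masses are not known exactly. Their poses are not given: they have to be found in the camera images.
- indexer: Fixed stand: grey round base, 272 mm across, 20 mm high. Origin: centre of its underside, on the turntable's upright axis. Its -x axis points to its open front (red mark on the base, turned towards the robot and to its right). On a spindle it bears a round aluminium turntable, 236 mm across, with the flask. The spindle's height is set anew each time: see the turntable.
- turntable (a joint): Turntable angle, rad, counter-clockwise from above; stops at multiples of 2.094, where a detent draws it (0.4 N m to leave; may rest 0.07 off). At 0 tab_1 is at the front, at 2.094 tab_3, at 4.189 tab_2, at -2.094 tab_2, at -4.189 tab_3; starts near 0. HEIGHT: turntable, flask, tabs and pegs all stand 4 to 13 mm lower than the heights given here; find how much by touch.
- stand_top (a point): Point on the turntable's axis 112 mm above the bench, fixed to the stand: where the centre of the blue lid's top (120 mm across) lies when the spindle is fully up. A black knob stands 19 mm above the lid; the grey flask below is 148 mm across at its foot. Turntable top: 64 mm below this point. On the turntable, half-way between tabs, stand three pegs to push it round by.
- peg_circle (a point): Fixed point at the front of the circle on which the pegs travel: 105 mm from the axis towards the stand's front, 85 mm above the bench, where a peg's top would be with the spindle fully up. In a stop one peg stands 60 degrees to the left and one 60 degrees to the right of it along that circle. Pegs: 37 mm tall, steel, 12 mm thick, with black 14 mm caps.
- guard: Clear splash guard fixed on the indexer, same origin and axes: curved wall round the rear (130 mm from the axis, 75 degrees either side of the rear) and a flat yellow-rimmed roof, 181 to 188 mm above the bench, over the rear half, with a 97 mm wide tongue to 72 mm in front of the axis. A gripper pointing straight down cannot press the front tab; leaning back 30 to 45 degrees it can.
- tab_1 (a joint): Orange snap tab, rad: 0 open (slopes 14 degrees down outward), 0.52 home (44 degrees). 28 mm wide, 33 long, 4 thick, hinged 62 mm from the axis, 106 mm up (spindle fully up); press its outer face 20 mm from the hinge (10 mm travel). Pressed square it resists with about 7 N at first, then less, snaps home past 0.42 onto a hard stop and stays; released sooner it springs open.
- tab_2 (a joint): Orange snap tab, rad: 0 open (slopes 14 degrees down outward), 0.52 home (44 degrees). 28 mm wide, 33 long, 4 thick, hinged 62 mm from the axis, 106 mm up (spindle fully up); press its outer face 20 mm from the hinge (10 mm travel). Pressed square it resists with about 7 N at first, then less, snaps home past 0.42 onto a hard stop and stays; released sooner it springs open.
- tab_3 (a joint): Orange snap tab, rad: 0 open (slopes 14 degrees down outward), 0.52 home (44 degrees). 28 mm wide, 33 long, 4 thick, hinged 62 mm from the axis, 106 mm up (spindle fully up); press its outer face 20 mm from the hinge (10 mm travel). Pressed square it resists with about 7 N at first, then less, snaps home past 0.42 onto a hard stop and stays; released sooner it springs open.
- plaster_cast: Bystander: cream plaster dental cast, about 66x68x29 mm. Origin at the centre of its underside.
- brown_bottle: Bystander: small brown bottle with a black cap, 40 mm wide, 62 mm high. Origin at the centre of its underside.
- cream_pot: Bystander: small pot with a red cap, 41 mm wide, 44 mm high. Origin at the centre of its underside.
- foil_pouch: Bystander: crushed silver foil pouch, 67x82 mm, 68 mm high. Origin at the centre of its underside.
- pink_wax: Bystander: pink wax stick lying flat, about 85 mm long, 9 mm high. Origin at the centre of its underside.
- red_wax: Bystander: red wax stick lying flat, 43x83x9 mm over its turned extent. Origin at the centre of its underside.
- wax_carver: Bystander: thin wax carver lying flat, 144 mm long, 8 mm high. Origin at the centre of its underside.

How it is judged:
By the outcome, as a careful person would: the job done as asked, in the order asked, and still so for the second after the job is handed in, with the robot touching nothing.
It also fails if it takes over 72 s, if anything falls off the work surface, if the arm or the gripper's body presses on something with over 40 N, if the wrist force passes 120 N, or if a joint passes its speed limit or range.

### The arm

A 7-joint arm with a two-finger parallel gripper is mounted at the origin on a cart in front of the work surface, level with it; the furniture and walls round the work are solid. World frame = base frame: x ahead of the robot, y to its left, z up, the work surface at z = 0. Lengths are in mm, angles in rad, forces in N, time in s.
With the tool pointing down it reaches from about 400 to 900 mm from the base axis. Payload 5.6 kg.
Tool frame: the origin (TCP) lies between the finger pads; the fingertips stand robot.finger_overhang ahead of it and the grasp point (between the pads) lies 3 mm ahead of it (robot.finger_overhang is the distance from the TCP to the fingertips, in mm); z points along the fingers, y is the line along which they close (so a half turn about z gives the same grasp; the last joint's range is limited). The gripper opens to 92 mm and grips with 3 to 60 N. Pads are 20 mm wide; open, the fingers measure 128 mm over their backs; the gripper's body (75 mm by 189 mm) begins 69 mm behind the grasp point.
Start: joints at [-1.186, 0.468, -0.012, 1.603, 0.006, 1.071, -0.056], TCP at [269.705, 591.411, 236.592] pointing down, gripper open.
Joint ranges: [-2.53, 2.53], [-0.31, 2.02], [-1.57, 1.55], [0.28, 2.44], [-1.29, 4.43], [0.15, 1.84], [-2.92, 2.92]. Speed limits (rad/s): [2.57, 2.57, 3.14, 3.14, 3.14, 3.14, 3.14].

### API

Orientations are given as a rotation vector (axis times angle).
In Python, from cell import robot, imaging, ticket gives the robot as it stands (robot), with the cameras (imaging) and the job (ticket). Calls block until the motion is done:
- robot.movep(position, orientation): joint-space move of the TCP to a pose.
- robot.servo_line(position, feed=150, rotation=None): straight line of the TCP; rotation=None keeps the orientation; feed is the mean speed in mm/s.
- robot.goto_joints(angles): joint-space move.
- robot.grip(opening, newtons=None): opening from 0.0 (shut) to 1.0 (fully open); newtons is the grip in N (None keeps the last); returns when the fingers have stopped.
- robot.hold(seconds).
- robot.ik(position, orientation): joint angles nearest the present ones, or None.
- imaging.read_camera(name): name is "scene" or "top" or "wrist"; returns the picture (400x640x3 uint8, red, green, blue); there is no depth.
- imaging.camera_info(name): a dict with "camera_matrix" (3x3 intrinsics, pixels), "R" (3x3) and "t" (3): a world point X has camera coordinates R X + t. Camera axes: x right, y down, z forward; pixel columns grow to the right and rows downward; lengths in mm; the calibration is good to about 2 mm. A picture is of the moment at which its call begins: read the wrist's pose just before it. camera_info takes no time and is no camera call; for the wrist camera it gives the pose at the moment of the call.
A pose or a line that the arm cannot do raises robot.IKError and nothing moves.
- ticket.job_done(): hands the job in; it is judged then, once.
Readings, each from a call of its own:
- robot.read_t(): time.
- robot.read_joints(): joint angles.
- robot.read_joint_velocities(): joint speeds.
- robot.read_joint_torque(): joint torques, N m.
- robot.read_tcp_pos(): TCP position.
- robot.read_tcp_rot(): TCP orientation.
- robot.read_contact_force(): force on the tool from outside, world axes, zero at the start.
- robot.read_wrist_torque(): the same for the moment, N m.
- robot.read_grip_width(): opening from 0.0 (shut) to 1.0 (fully open).
- robot.read_grip_force(): force on a finger pad.
Only numpy, scipy, OpenCV 4.12 (cv2) and the standard library are available. Lean on these libraries where they do the work, as an engineer would, in place of code of your own. Each camera call takes 0.05 s, during which the arm holds its last target. There are 200 camera calls.

## Working session

There is one attempt and no reset: what is moved stays moved. The work goes in short steps, each a Python script; the robot and the scene stay as the last script left them, time stands still between calls to the robot, and variables do not carry over. Pictures are saved under pics/ and viewed, at most 10 in all, crops included, and the job is handed in when it is done.

```bash
mkdir -p pics; ls
python3 - <<'E'
from cell import robot, imaging, ticket
import cv2,numpy as np
for n in("scene","top"):
    im=imaging.read_camera(n); cv2.imwrite(f"pics/{n}0.png",im[:,:,::-1])
    i=imaging.camera_info(n); R=np.array(i["R"]);t=np.array(i["t"]); print(n,np.round(i["camera_matrix"],1).tolist(),np.round(-R.T@t,1),np.round(R,3).tolist())
print(robot.finger_overhang,robot.read_t(),robot.read_tcp_rot(),robot.read_contact_force())
E
```

```text
cell.py
pics
scene [[453.3, 0.0, 320.5], [0.0, 453.3, 204.9], [0.0, 0.0, 1.0]] [ -91.3 -680.  1012.6] [[0.765, -0.644, -0.016], [-0.457, -0.524, -0.719], [0.454, 0.557, -0.695]]
top [[461.0, 0.0, 325.3], [0.0, 461.0, 204.7], [0.0, 0.0, 1.0]] [ 305.    47.  1776.2] [[-0.016, -1.0, -0.009], [-0.989, 0.017, -0.144], [0.144, 0.006, -0.989]]
22.0 0.1 [-6.66911619e-01 -3.06978238e+00  2.44090185e-03] [-0.58609278  0.45679888 -0.90378638]
```

View pics/scene0.png

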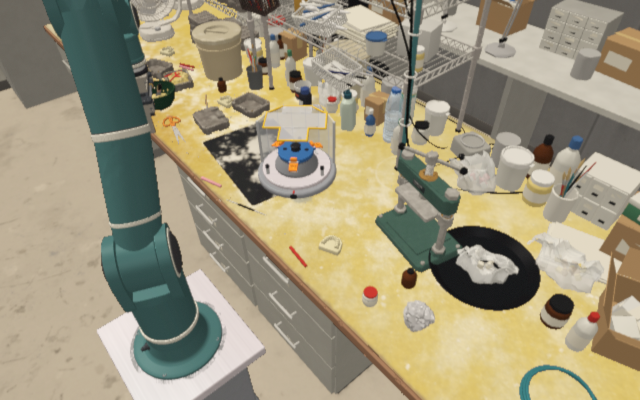

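View pics/top0.png

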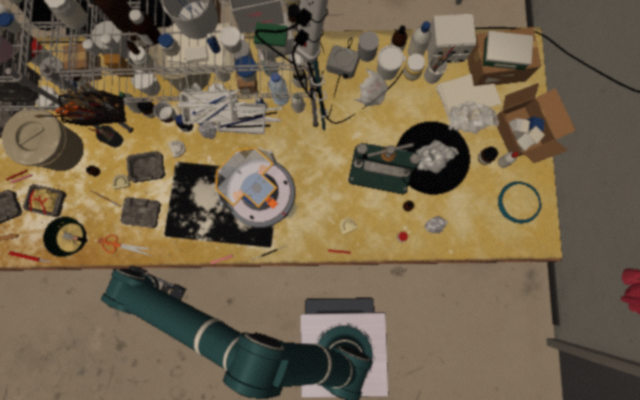

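The scene view shows the indexer around (297,165), with the orange front tab at (293,163) and pegs at (268,168) and (322,170). In the top view the indexer is at (257,188), with the front tab at (270,203). I'll zoom in and take a coarse measurement.

```bash
cat > h.py <<'E'
import numpy as np,cv2
from scipy.spatial.transform import Rotation as Rn
def ray(info,uv):
    K=np.array(info["camera_matrix"]);R=np.array(info["R"]);t=np.array(info["t"])
    d=R.T@np.linalg.solve(K,[uv[0],uv[1],1.]);return -R.T@t,d/np.linalg.norm(d)
def onz(info,uv,z):
    c,d=ray(info,uv);return c+d*(z-c[2])/d[2]
def tri(rays):
    A=sum(np.eye(3)-np.outer(d,d) for c,d in rays);b=sum((np.eye(3)-np.outer(d,d))@c for c,d in rays)
    X=np.linalg.solve(A,b);return X,[round(float(np.linalg.norm((np.eye(3)-np.outer(d,d))@(X-c))),1) for c,d in rays]
def blobs(im,lo,hi,amin=20):
    m=cv2.inRange(cv2.cvtColor(im,cv2.COLOR_RGB2HSV),np.array(lo),np.array(hi))
    n,l,s,c=cv2.connectedComponentsWithStats(m);return [(c[i],s[i]) for i in range(1,n) if s[i,4]>=amin]
E
python3 - <<'E'
from cell import robot, imaging, ticket
from h import *
out=[]
for n,(x0,y0) in(("scene",(235,90)),("top",(195,130))):
    im=cv2.imread(f"pics/{n}0.png")[:,:,::-1].copy();c=im[y0:y0+120,x0:x0+120]
    out.append(cv2.resize(c,(400,400),interpolation=cv2.INTER_CUBIC))
    i=imaging.camera_info(n)
    for nm,lo,hi in(("blue",(98,120,50),(118,255,255)),("orange",(5,190,150),(16,255,255)),("red",(0,150,120),(4,255,255))):
        for b,s in blobs(c,lo,hi,5):
            p=b+[x0,y0];print(n,nm,np.round(p,1),s,np.round(onz(i,p,{"blue":104,"orange":95,"red":20}[nm])[:2]))
cv2.imwrite("pics/z.png",np.hstack(out)[:,:,::-1])
E
```

```text
scene blue [304.6  91.5] [67  0  7  4 25] [866. 575.]
scene blue [295.7 151.8] [ 43  53  36  20 442] [603. 294.]
scene orange [277.5 143.3] [39 52  9  4 23] [592. 382.]
scene orange [315.8 144.4] [75 52 12  5 26] [686. 291.]
scene orange [292.9 159.2] [56 68  5  3 12] [579. 278.]
scene orange [292.9 166.9] [54 74  9  7 48] [555. 247.]
scene red [331.6  98.8] [93  7  8  5 31] [1001.  571.]
top orange [270.9 201.8] [71 67 10 10 49] [565. 258.]
```

View pics/z.png

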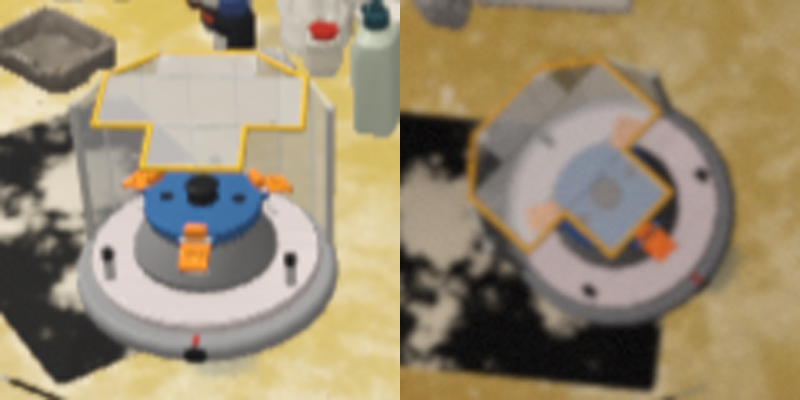

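The zoomed pictures show the front tab at crop (194,250) in the scene view and (655,240) in the top view. The red mark is at (697,278), and the front pegs are at (108,255) and (290,262). The axis is near (612,303), with the front facing about (-0.72,-0.69). Next I'll take two closer wrist views.

```bash
cat >> h.py <<'E'
def frame(A,psi):
    f=np.array([np.cos(psi),np.sin(psi),0]);return f
def orient(phi,lean,flip=False):
    # tool leaning outward along azimuth phi; y tangential
    o=np.array([np.cos(phi),np.sin(phi),0]);z=-np.cos(lean)*np.array([0,0,1.])-np.sin(lean)*o
    y=np.cross([0,0,1.],o); y=-y if flip else y
    x=np.cross(y,z);return Rn.from_matrix(np.c_[x,y,z])
E
python3 - <<'E'
from cell import robot, imaging, ticket
from h import *
i=imaging.camera_info("wrist");R=np.array(i["R"]);C=-R.T@np.array(i["t"])
T=Rn.from_rotvec(robot.read_tcp_rot());p=np.array(robot.read_tcp_pos())
print("cam in tool",np.round(T.inv().apply(C-p)),np.round(T.inv().apply(R[2]),2),np.round(T.inv().apply(R[0]),2),np.round(i["camera_matrix"],0).tolist())
A=np.array([612,303,0.]);psi=np.arctan2(-.69,-.72)
for flip in(0,1):
  for lean in(30,43):
    for dz in(-60,-30,0,30,60):
      for k in (0,.5,1):
        if dz==0 and k<1: continue
        a=np.radians(dz);o=np.array([np.cos(psi+a),np.sin(psi+a),0])
        pos=A+105*o+[0,0,70]
        for up in (0,60):
            Q=orient(psi+a*k,np.radians(lean),flip)
            q=robot.ik(pos-Q.as_matrix()[:,2]*up,Q.as_rotvec())
            print(flip,lean,dz,k,up,None if q is None else np.round(q,2))
E
```

```text
cam in tool [  73.    0. -148.] [-0.25  0.    0.97] [ 0.  1. -0.] [[332.0, 0.0, 324.0], [0.0, 332.0, 205.0], [0.0, 0.0, 1.0]]
0 30 -60 0 0 [ 0.39  1.12 -1.33  2.13  1.81  0.86 -2.72]
0 30 -60 0 60 [ 0.02  0.47 -0.7   2.2   1.34  0.19 -2.64]
0 30 -60 0.5 0 [-0.93  0.52  0.21  2.18  1.6   0.15  2.62]
0 30 -60 0.5 60 [-0.05  0.56 -0.89  2.17  1.51  0.67  2.89]
0 30 -60 1 0 [-1.5   0.74  0.83  2.08 -0.15  0.29 -2.6 ]
0 30 -60 1 60 [-1.63  0.63  0.92  2.1  -0.04  0.39 -2.7 ]
0 30 -30 0 0 [ 0.51  1.09 -1.33  2.19  1.8   0.8  -2.66]
0 30 -30 0 60 [ 0.31  0.52 -0.9   2.24  1.41  0.23 -2.57]
0 30 -30 0.5 0 [-0.38  0.49 -0.22  2.25  2.26  0.17  2.43]
0 30 -30 0.5 60 None
0 30 -30 1 0 [-0.65  0.48 -0.01  2.24  1.86  0.22  2.47]
0 30 -30 1 60 [-0.11  0.43 -0.67  2.25  1.51  0.47  2.9 ]
0 30 0 1 0 [ 0.63  1.1  -1.33  2.17  1.74  0.75 -2.5 ]
0 30 0 1 60 [ 0.45  0.54 -0.92  2.22  1.19  0.21 -2.24]
0 30 30 0 0 [ 0.68  1.14 -1.34  2.08  1.66  0.75 -2.32]
0 30 30 0 60 [-0.37  0.39  0.15  2.19 -1.28  0.33  0.14]
0 30 30 0.5 0 [-0.14  0.56 -0.08  2.07 -1.17  0.36  0.34]
0 30 30 0.5 60 [-0.33  0.44  0.2 
[... 4188 characters left out ...]
6  0.53  0.27]
1 43 30 0 0 [ 0.78  1.24 -1.33  2.19  2.1   0.64  0.57]
1 43 30 0 60 [ 0.86  1.03 -1.32  2.26  2.01  0.48  0.52]
1 43 30 0.5 0 [ 0.84  1.27 -1.34  2.1   1.66  0.49  1.23]
1 43 30 0.5 60 [ 0.94  1.12 -1.35  2.14  1.4   0.41  1.41]
1 43 30 1 0 [ 0.87  1.45 -1.46  1.98  1.3   0.69  1.87]
1 43 30 1 60 [ 0.92  1.13 -1.31  2.    0.76  0.49  2.25]
1 43 60 0 0 [ 0.76  1.27 -1.33  2.06  1.98  0.62  0.72]
1 43 60 0 60 [ 0.84  1.09 -1.32  2.14  1.87  0.49  0.72]
1 43 60 0.5 0 [ 0.79  1.3  -1.31  1.85  0.98  0.56  2.12]
1 43 60 0.5 60 [ 0.86  1.16 -1.29  1.87  0.71  0.55  2.33]
1 43 60 1 0 [ 0.69  1.44 -1.41  1.56  0.73  1.05  2.78]
1 43 60 1 60 [ 0.72  1.3  -1.33  1.53  0.53  1.07  2.92]
```

Run:
```python
from cell import robot, imaging, ticket
from h import *
A=np.array([612,303,0.]);psi=np.arctan2(-.69,-.72);f=np.array([np.cos(psi),np.sin(psi),0]);L=np.cross([0,0,1],f)
Q=orient(psi,np.radians(43),True).as_rotvec()
p=np.array(robot.read_tcp_pos())
robot.grip(0.0,20)
robot.servo_line([330,400,330],feed=250);print(robot.read_t(),np.round(robot.read_joints(),2))
for k,s in enumerate((70,-70)):
    tgt=A+180*f+s*L+[0,0,190]
    try: robot.servo_line(tgt,feed=200,rotation=Q);print("line")
    except robot.IKError as e:
        print("IKE",e,robot.ik(tgt,Q)); robot.movep(tgt,Q)
    robot.hold(.2);i=imaging.camera_info("wrist");im=imaging.read_camera("wrist")
    np.savez(f"w{k}.npz",im=im,camera_matrix=i["camera_matrix"],R=i["R"],t=i["t"]);cv2.imwrite(f"pics/w{k}.png",im[:,:,::-1])
    print(robot.read_t(),np.round(robot.read_joints(),2),robot.read_tcp_pos())
```

```text
2.4833 [-0.99  0.16  0.04  1.81 -0.01  1.17  0.2 ]
IKE the arm cannot follow that straight line within its joint ranges [ 1.05840221  0.71531827 -1.35819805  2.27729288  1.38951233  0.2090722
  1.01326921]
4.875 [ 1.06  0.71 -1.36  2.28  1.39  0.21  1.01] [530.4334037  128.40765342 190.00961248]
IKE the arm cannot follow that straight line within its joint ranges NoneTraceback (most recent call last):
  File "<stdin>", line 10, in <module>
host.IKError: the arm cannot follow that straight line within its joint ranges

During handling of the above exception, another exception occurred:

Traceback (most recent call last):
host.IKError: the arm cannot take that pose within its joint ranges
```

Run:
```python
from cell import robot, imaging, ticket
from h import *
A=np.array([612,303,0.]);psi=np.arctan2(-.69,-.72);f=np.array([np.cos(psi),np.sin(psi),0]);L=np.cross([0,0,1],f)
Q=orient(psi,np.radians(43),True).as_rotvec()
for r,s,z in((140,-60,170),(140,-30,170),(130,0,170),(160,0,170),(130,10,140)):
    tgt=A+r*f+s*L+[0,0,z]
    q=robot.ik(tgt,Q); print(r,s,z,None if q is None else np.round(q,2))
    if q is None: continue
    try: robot.servo_line(tgt,feed=200,rotation=Q);print("line")
    except robot.IKError: continue
    robot.hold(.2);i=imaging.camera_info("wrist");im=imaging.read_camera("wrist");k=1
    np.savez(f"w{k}.npz",im=im,camera_matrix=i["camera_matrix"],R=i["R"],t=i["t"]);cv2.imwrite(f"pics/w{k}.png",im[:,:,::-1]);break
print(robot.read_t(),robot.read_contact_force())
a,b=[cv2.resize(cv2.imread(f"pics/w{k}.png"),(480,300),interpolation=cv2.INTER_AREA) for k in(0,1)]
cv2.imwrite("pics/w.png",np.vstack([a,b]))
```

```text
140 -60 170 [ 0.75  0.78 -1.42  2.38  2.02  0.51  0.16]
line
6.5917 [0.28808177 0.11057924 0.15681295]
```

View pics/w.png

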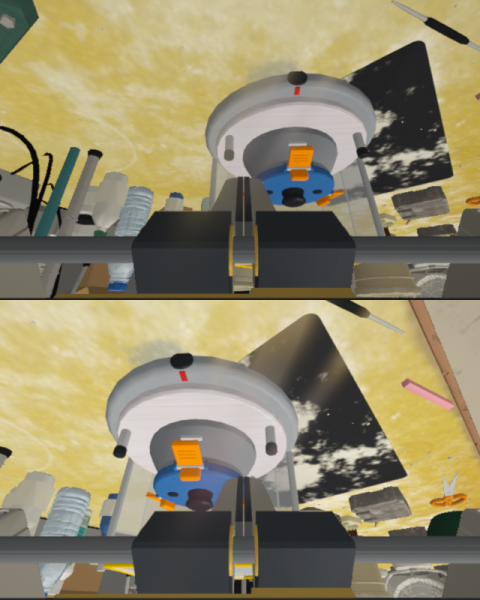

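Both wrist views (inverted) show the front tab at w0 (300,158) and w1 (187,155). The red mark is at (297,90) and (183,76). The peg caps are at (229,157) and (362,152) in w0, and at (120,152) and (270,150) in w1. The knob is at (292,197) and (200,198).

Run:
```python
from h import *
from scipy.optimize import least_squares
W=[dict(np.load(f"w{k}.npz")) for k in(0,1)]
def near(k,u,v,lo,hi,rad=22,amin=12):
    u,v=u*4/3,v*4/3;x,y=int(u-rad),int(v-rad);bs=blobs(W[k]["im"][y:y+2*rad,x:x+2*rad].copy(),lo,hi,amin)
    bs=sorted(bs,key=lambda b:-b[1][4]);return [(np.round(b[0]+[x,y],1),b[1]) for b in bs]
O=((3,170,110),(22,255,255));Rd=((170,120,80),(180,255,255));Rd2=((0,150,80),(6,255,255));D=((0,0,0),(180,255,62))
pts={}
for nm,c,g in(("red",Rd2,((297,90),(183,76))),("tab",O,((300,158),(187,155))),("capA",D,((229,155),(120,152))),("capB",D,((362,152),(270,150))),("knob",D,((292,197),(200,198)))):
    r=[near(k,*g[k],*c,rad=28) for k in(0,1)]
    for k in(0,1): print(nm,k,[(b[0].tolist(),b[1].tolist()) for b in r[k][:3]])
    if r[0] and r[1]: print("   ->",*tri([ray(W[k],r[k][0][0]) for k in(0,1)]))
a=[cv2.resize(W[k]["im"][y:y+150,x:x+260],None,fx=3,fy=2,interpolation=cv2.INTER_CUBIC) for k,x,y in((0,260,90),(1,140,70))]
cv2.imwrite("pics/c.png",np.vstack(a)[:,:,::-1])
```

```text
red 0 [([395.8, 120.6], [25, 24, 7, 10, 55])]
red 1 [([243.9, 101.0], [23, 22, 11, 13, 94])]
   -> [529.37890088 220.71993592  21.05942957] [0.0, 0.0]
tab 0 [([400.5, 208.3], [12, 13, 34, 28, 805]), ([398.3, 231.6], [15, 44, 24, 12, 266])]
tab 1 [([249.1, 203.3], [8, 9, 41, 33, 1127]), ([253.5, 228.6], [20, 46, 26, 10, 252])]
   -> [557.0492113  253.02914375  89.57094644] [0.1, 0.1]
capA 0 []
capA 1 [([159.4, 201.6], [19, 20, 17, 16, 210])]
capB 0 [([495.3, 199.4], [22, 0, 34, 46, 674]), ([503.5, 228.0], [47, 53, 6, 3, 16])]
capB 1 [([356.6, 193.4], [23, 19, 5, 7, 14])]
   -> [492.26708701 306.86350706  86.39239913] [0.3, 0.3]
knob 0 [([390.6, 262.6], [15, 16, 31, 26, 644]), ([388.2, 285.4], [0, 47, 56, 9, 454])]
knob 1 [([265.7, 286.6], [0, 44, 56, 12, 547]), ([253.9, 264.7], [10, 17, 13, 25, 161])]
   -> [611.01835642 308.73991759 120.73818213] [9.4, 9.4]
```

View pics/c.png

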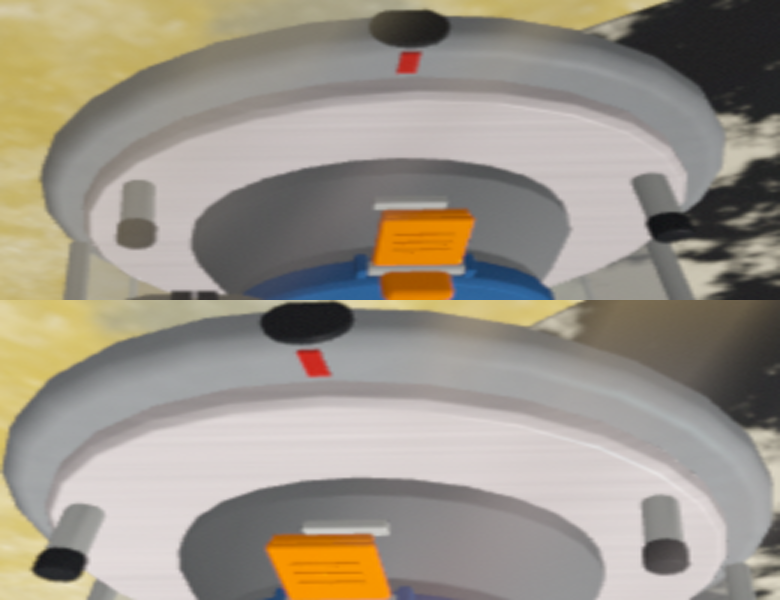

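The crops show the cap centres at full-resolution pixels w0 (305,208) and (483,203), and w1 (159,202) and (362,198).

Run:
```python
from h import *
W=[dict(np.load(f"w{k}.npz")) for k in(0,1)]
a,ea=tri([ray(W[0],(305.3,208)),ray(W[1],(159.4,202))])
b,eb=tri([ray(W[0],(483.3,203)),ray(W[1],(361.7,198))])
print(a,ea,b,eb,np.linalg.norm((a-b)[:2]))
red=np.array([529.4,220.7]);tab=np.array([557.05,253.03])
m=(a+b)[:2]/2;d=(b-a)[:2];n=np.array([-d[1],d[0]])/np.linalg.norm(d);n=n if n@(red-m)>0 else -n
Ax=m-52.5*n
print("mid",m,"n",n,np.degrees(np.arctan2(n[1],n[0])),"axis",Ax)
for q in(red,tab):
    v=q-Ax;print(np.linalg.norm(v),np.degrees(np.arctan2(v[1],v[0])))
print("knob ray z~119:",onz(W[0],(390.6,262.6),112))
```

```text
[642.02808991 210.60369311  68.55482427] [0.8, 0.8] [511.89327993 337.24220564  67.5145465 ] [0.1, 0.1] 181.582988251547
mid [576.96068492 273.92294937] n [-0.69741397 -0.71666851] -134.21989283356586 axis [613.57491829 311.54804625]
123.84984609010013 -132.81653245918574
81.35986802220575 -134.00744563725203
knob ray z~119: [609.93747415 305.3155147  112.        ]
```

```bash
cat >> h.py <<'E'
from cell import robot, imaging, ticket
A=np.array([613.,310.,0]);psi=np.radians(-133.9);f=np.array([np.cos(psi),np.sin(psi),0]);L=np.cross([0,0,1],f);UP=np.array([0,0,1.])
LEAN=np.radians(43);Q=orient(psi,LEAN,True);X,Y,Z=Q.as_matrix().T
U=-.485*f-.875*UP
def press_tcp(s,lat=0,r0=85.8,z0=90.): # E-edge at s mm past nominal open contact
    E=A+r0*f+z0*UP+lat*L+s*U
    return E-10*X-22*Z
def press(smax=18,fmax=14,s0=-20):
    robot.servo_line(press_tcp(-50),feed=150,rotation=Q.as_rotvec())
    robot.servo_line(press_tcp(s0),feed=100);robot.hold(.15)
    F0=np.array(robot.read_contact_force());s=s0;log=[];c=None;pk=0;low=False
    while s<smax:
        s+=1.5 if c is None else .75
        robot.servo_line(press_tcp(s),feed=25)
        F=np.array(robot.read_contact_force())-F0;n=-F@U;log.append((round(s,2),round(n,1),np.round(F,1).tolist()))
        if c is None and n>1.2:c=s
        if c is not None:
            pk=max(pk,n)
            if s-c>4 and n<.5*pk: low=True
            if n>fmax or (low and n>8): break
    return c,log
E
python3 - <<'E'
from h import *
t=robot.read_t();c,log=press(smax=8)
print("contact",c);[print(l) for l in log if c is None or l[0]>=c-2]
print(t,robot.read_t(),np.round(robot.read_joints(),2),robot.read_wrist_torque())
E
```

```text
contact -18.5
(-18.5, np.float64(1.3), [-0.8, -0.1, 1.2])
(-17.75, np.float64(0.7), [-0.2, -0.1, 0.6])
(-17.0, np.float64(0.6), [-0.7, -1.0, 0.1])
(-16.25, np.float64(0.8), [-0.6, 0.1, 0.8])
(-15.5, np.float64(0.2), [-0.3, -0.3, -0.0])
(-14.75, np.float64(0.6), [-0.5, -0.1, 0.4])
(-14.0, np.float64(-0.2), [-1.0, -0.6, -0.8])
(-13.25, np.float64(-0.5), [-0.7, -0.5, -1.1])
(-12.5, np.float64(-0.3), [0.1, 0.8, 0.0])
(-11.75, np.float64(0.6), [0.5, -0.3, 0.8])
(-11.0, np.float64(0.5), [-0.5, -0.5, 0.2])
(-10.25, np.float64(-0.5), [0.2, 0.6, -0.3])
(-9.5, np.float64(-0.7), [-0.3, 0.7, -0.7])
(-8.75, np.float64(-0.3), [-0.2, 0.6, -0.2])
(-8.0, np.float64(0.1), [-0.4, 0.6, 0.2])
(-7.25, np.float64(0.3), [-0.6, -0.1, 0.0])
(-6.5, np.float64(0.0), [0.2, -0.3, -0.0])
(-5.75, np.float64(0.5), [-1.1, -0.5, -0.1])
(-5.0, np.float64(-0.2), [0.2, -0.2, -0.2])
(-4.25, np.float64(0.4), [-0.0, -0.5, 0.2])
(-3.5, np.float64(-0.2), [0.2, -0.2, -0.2])
(-2.75, np.float64(-0.0), [-0.7, -0.4, -0.5])
(-2.0, np.float64(0.1), [-0.5, -0.9, -0.5])
(-1.25, np.float64(-0.1), [-0.8, 0.4, -0.3])
(-0.5, np.float64(0.3), [-1.0, 0.6, 0.3])
(0.25, np.float64(-0.0), [0.5, -0.1, 0.1])
(1.0, np.float64(4.9), [-2.4, -2.4, 3.7])
(1.75, np.float64(5.7), [-2.3, -3.4, 4.2])
(2.5, np.float64(4.9), [-3.7, -2.7, 3.1])
(3.25, np.float64(4.3), [-2.6, -3.0, 2.7])
(4.0, np.float64(3.8), [-2.8, -2.9, 2.1])
(4.75, np.float64(2.1), [-2.5, -2.3, 0.5])
(5.5, np.float64(2.7), [-2.2, -2.0, 1.5])
(6.25, np.float64(2.3), [-1.8, -2.1, 1.1])
(7.0, np.float64(1.2), [-1.3, -1.2, 0.4])
(7.75, np.float64(1.1), [-1.0, -1.6, 0.2])
(8.5, np.float64(0.9), [-0.9, -0.4, 0.6])
6.5917 17.0417 [ 0.67  1.01 -1.27  2.23  2.11  0.51  0.34] [-0.44305156  0.58533848  0.05541685]
```

Contact came at s≈0.7 with about 5.7 N, as predicted, so the drop is about 12–13 mm. Continuing to the stop.

```bash
cat >> h.py <<'E'
def finish(s,smax=17,fmax=9,F0=np.zeros(3)):
    log=[]
    while s<smax:
        s+=.6;robot.servo_line(press_tcp(s),feed=25)
        F=np.array(robot.read_contact_force())-F0;n=-F@U;log.append((round(s,2),round(float(n),1),round(float(np.linalg.norm(F)),1)))
        if log[-1][2]>fmax:break
    return s,log
E
python3 - <<'E'
from h import *
s,log=finish(8.5);print(log)
robot.servo_line(press_tcp(-15),feed=120)
i=imaging.camera_info("wrist");im=imaging.read_camera("wrist");np.savez("w2.npz",im=im,camera_matrix=i["camera_matrix"],R=i["R"],t=i["t"])
cv2.imwrite("pics/w2.png",im[:,:,::-1]);print(robot.read_t())
E
```

```text
[(9.1, 1.9, 1.9), (9.7, 0.8, 0.8), (10.3, -0.4, 0.6), (10.9, -0.5, 0.7), (11.5, -0.1, 0.7), (12.1, 0.3, 1.0), (12.7, -0.1, 0.7), (13.3, 3.8, 3.9), (13.9, 13.7, 14.2)]
19.7333
```

View pics/w2.png

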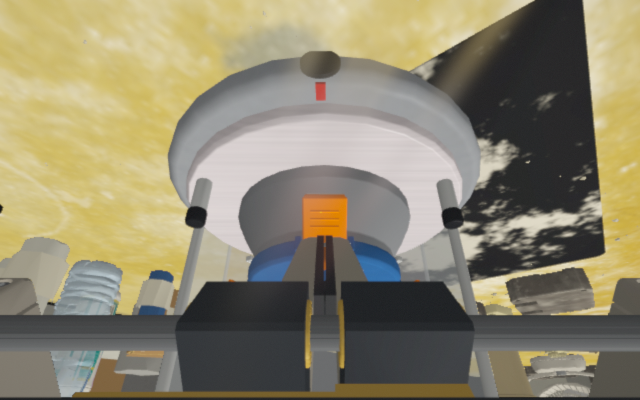

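Tab 1 snapped and reached its hard stop (13.3–13.9 mm). The picture shows the tab steep at (325,215), with the caps symmetric at (196,216) and (453,216). Now turning by the peg at -60°.

```bash
cat >> h.py <<'E'
ZT,PT=35.5,72.5   # turntable top, peg top with ~12.5 mm drop
def push_pose(phi,gap=0,back=0):
    g=-phi*(.85 if phi<0 else .55);Qg=Q*Rn.from_euler('z',g);x,y,z=Qg.as_matrix().T;m=-y
    Pz=ZT+6.5+10*abs(x[2])+18*abs(y[2])
    zc=PT-1 if m[2]<0 else min(PT-4,Pz+18*m[2]+2)
    C=A+105*(np.cos(phi)*f+np.sin(phi)*L)+zc*UP
    mh=np.hypot(m[0],m[1]);M=np.array([m[:2],x[:2]]);rhs=np.array([m@C-(18+7*mh+gap)-m[2]*Pz,x@C-x[2]*Pz])
    P=np.r_[np.linalg.solve(M,rhs),Pz]
    return P-(22+back)*z,Qg.as_rotvec()
def local(p): d=p-A;return np.round([d@f,d@L,d[2]],0)
E
python3 - <<'E'
from h import *
for d,g,b in((-60,12,70),(-60,12,0),(-60,0,0),(-30,0,0),(0,0,0),(30,0,0),(58,0,0),(58,12,0),(58,12,70)):
    p,q=push_pose(np.radians(d),g,b);Rm=Rn.from_rotvec(q).as_matrix();j=robot.ik(p,q)
    print(d,g,b,"tip",local(p+22*Rm[:,2]),"m",np.round([-Rm[:,1]@f,-Rm[:,1]@L,-Rm[2,1]],2),None if j is None else np.round(j,2))
    B=p-70*Rm[:,2];print("   body",[local(B+sx*37*Rm[:,0]+sy*94*Rm[:,1]).tolist() for sx in(1,-1) for sy in (1,-1)])
E
```

```text
-60 12 70 tip [  47. -114.  107.] m [ 0.57  0.63 -0.53] [ 0.49  1.29 -1.53  2.28  2.1   1.01 -0.56]
   body [[74.0, -201.0, 208.0], [181.0, -83.0, 109.0], [40.0, -144.0, 240.0], [147.0, -26.0, 140.0]]
-60 12 0 tip [  -0. -114.   56.] m [ 0.57  0.63 -0.53] [ 0.41  1.44 -1.47  2.18  2.22  1.04 -0.52]
   body [[26.0, -201.0, 157.0], [133.0, -83.0, 57.0], [-8.0, -144.0, 189.0], [99.0, -26.0, 89.0]]
-60 0 0 tip [  12. -106.   56.] m [ 0.57  0.63 -0.53] [ 0.44  1.43 -1.47  2.2   2.22  1.03 -0.52]
   body [[39.0, -194.0, 157.0], [146.0, -76.0, 57.0], [5.0, -136.0, 189.0], [112.0, -18.0, 89.0]]
-30 0 0 tip [ 60. -75.  53.] m [ 0.31  0.9  -0.29] [ 0.55  1.3  -1.38  2.28  2.23  0.87 -0.14]
   body [[117.0, -176.0, 126.0], [176.0, -6.0, 70.0], [68.0, -144.0, 171.0], [127.0, 26.0, 116.0]]
0 0 0 tip [ 84. -25.  49.] m [ 0.  1. -0.] [ 0.64  1.14 -1.25  2.28  2.28  0.64  0.25]
   body [[174.0, -119.0, 91.0], [174.0, 69.0, 91.0], [120.0, -119.0, 141.0], [120.0, 69.0, 141.0]]
30 0 0 tip [95. 29. 52.] m [-0.21  0.96  0.19] [ 0.7   1.03 -1.16  2.23  2.28  0.44  0.55]
   body [[204.0, -51.0, 77.0], [165.0, 129.0, 113.0], [152.0, -72.0, 125.0], [113.0, 108.0, 162.0]]
58 0 0 tip [65. 68. 54.] m [-0.39  0.85  0.36] [ 0.64  0.96 -1.06  2.13  2.24  0.3   0.83]
   body [[187.0, 8.0, 66.0], [115.0, 168.0, 134.0], [142.0, -31.0, 109.0], [69.0, 128.0, 177.0]]
58 12 0 tip [74. 58. 54.] m [-0.39  0.85  0.36] [ 0.65  0.97 -1.07  2.16  2.27  0.33  0.8 ]
   body [[196.0, -2.0, 66.0], [124.0, 157.0, 134.0], [150.0, -41.0, 109.0], [78.0, 118.0, 177.0]]
58 12 70 tip [122.  58. 105.] m [-0.39  0.85  0.36] [ 0.78  0.81 -1.13  2.23  2.13  0.21  0.89]
   body [[244.0, -2.0, 117.0], [171.0, 157.0, 185.0], [198.0, -41.0, 160.0], [125.0, 118.0, 228.0]]
```

```bash
sed -i 's/x@C-x\[2\]\*Pz\]/x@(C+(PT-8-zc)*UP)-x[2]*Pz]/' h.py
cat >> h.py <<'E'
def turn(end=58,step=6,fmax=20):
    robot.servo_line(press_tcp(-50),feed=200,rotation=Q.as_rotvec())
    p,q=push_pose(np.radians(-60),10,70);robot.servo_line(p,feed=200,rotation=q)
    robot.hold(.1);F0=np.array(robot.read_contact_force())
    for b in (30,0):
        p,q=push_pose(np.radians(-60),10,b);robot.servo_line(p,feed=90)
        n=np.linalg.norm(np.array(robot.read_contact_force())-F0)
        if n>6: print("descend contact",b,n);return False
    log=[]
    for d in np.linspace(-60,end,int(round((end+60)/step))+1):
        p,q=push_pose(np.radians(d));robot.servo_line(p,feed=60,rotation=q)
        F=np.array(robot.read_contact_force())-F0;log.append((round(float(d)),np.round([F@f,F@L,F[2]],1).tolist()))
        if np.linalg.norm(F)>fmax: print("stop");break
    print(log);return d
def release(d):
    for g,b in((10,0),(10,70)):
        p,q=push_pose(np.radians(d),g,b);robot.servo_line(p,feed=120,rotation=q)
def look(n):
    i=imaging.camera_info("wrist");im=imaging.read_camera("wrist");np.savez(n+".npz",im=im,camera_matrix=i["camera_matrix"],R=i["R"],t=i["t"]);cv2.imwrite(f"pics/{n}.png",im[:,:,::-1])
E
python3 - <<'E'
from h import *
d=turn()
if d is not False: release(d)
robot.hold(.2);look("w3");print(robot.read_t(),np.round(robot.read_joints(),2))
E
```

```text
[(-60, [0.1, -0.4, 0.1]), (-54, [-0.1, -0.5, 0.2]), (-48, [-0.9, -0.9, 0.2]), (-42, [-1.4, -2.8, 1.5]), (-36, [-0.9, -3.4, 1.6]), (-30, [-0.9, -3.1, 1.3]), (-25, [0.2, -3.5, 1.2]), (-19, [-0.1, -2.9, 1.1]), (-13, [0.4, -2.0, -0.6]), (-7, [-0.4, -0.8, -0.5]), (-1, [-1.2, -0.2, 0.3]), (5, [0.2, -0.5, -0.5]), (11, [0.8, -0.2, 0.3]), (17, [-0.8, 0.8, -0.4]), (23, [0.3, 0.4, 0.5]), (28, [0.5, -0.8, -0.0]), (34, [0.1, -0.3, 0.1]), (40, [0.2, -0.8, -0.9]), (46, [-0.0, -0.6, 0.1]), (52, [-0.9, -0.8, 0.9]), (58, [0.1, -0.2, 0.0])]
30.5167 [ 0.72  0.74 -1.04  2.23  2.39  0.15  0.58]
```

View pics/w3.png

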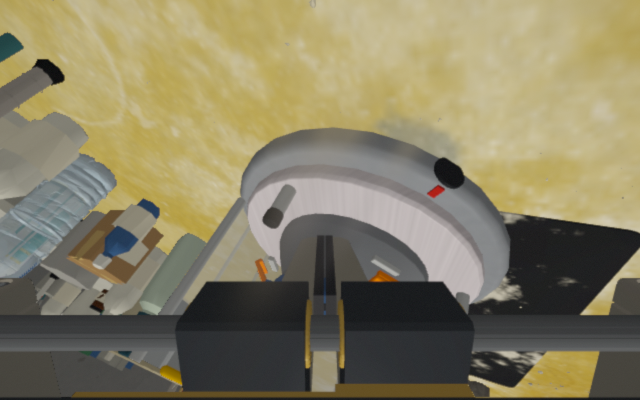

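Run:
```python
from h import *
W=dict(np.load("w3.npz"))
for n,uv,z in(("capA",(272,217),68.5),("capB",(463,299),68.5),("tab",(385,276),90),("red",(437,190),20),("tabside",(262,270),90)):
    d=(onz(W,uv,z)-A);x,y=d@f,d@L;print(n,round(np.hypot(x,y),1),"phi",round(np.degrees(np.arctan2(y,x)),1))
```

```text
capA 105.6 phi 58.8
capB 109.1 phi -31.6
tab 103.3 phi 6.1
red 122.7 phi 0.5
tabside 73.9 phi 87.6
```

```bash
cat >> h.py <<'E'
def press2():
    robot.servo_line(press_tcp(-50),feed=200,rotation=Q.as_rotvec())
    robot.servo_line(press_tcp(-15),feed=150);robot.hold(.1);look("wp")
    W=dict(np.load("wp.npz"));ph=[]
    for u in(196,453):
        bs=sorted(blobs(W["im"][190:245,u-35:u+35].copy(),(0,0,0),(180,255,50),60),key=lambda b:-b[1][4])
        if bs:
            d=onz(W,bs[0][0]+[u-35,190],68.5)-A;ph.append(np.degrees(np.arctan2(d@L,d@f)).round(1))
    print("pegs",ph)
    if len(ph)!=2 or abs(sum(ph))>8: return print("not in stop?")
    F0=np.array(robot.read_contact_force());robot.servo_line(press_tcp(-3),feed=60);s=-3.;log=[]
    while s<16:
        s+=1. if s<12 else .4
        robot.servo_line(press_tcp(s),feed=25);F=np.array(robot.read_contact_force())-F0;n=np.linalg.norm(F);log.append((round(s,1),round(float(n),1)))
        if n>(12 if s<12 else 5):break
    robot.servo_line(press_tcp(-15),feed=120);look("wq");print(log,robot.read_t())
E
python3 - <<'E'
from h import *
press2()
E
```

```text
pegs [np.float64(58.3), np.float64(-57.9)]
[(-2.0, 1.7), (-1.0, 1.8), (0.0, 1.4), (1.0, 6.5), (2.0, 6.8), (3.0, 5.5), (4.0, 5.4), (5.0, 5.3), (6.0, 3.4), (7.0, 2.6), (8.0, 2.0), (9.0, 1.5), (10.0, 2.1), (11.0, 2.0), (12.0, 1.2), (12.4, 1.7), (12.8, 1.1), (13.2, 3.1), (13.6, 10.1)] 37.3
```

Second tab is home. Same again for the third.

Run:
```python
from h import *
d=turn(step=8)
if d is not False:
    release(d);press2()
print(robot.read_t())
```

```text
[(-60, [-0.3, 0.2, 0.0]), (-52, [0.4, -1.1, 0.7]), (-44, [-0.5, -0.3, 0.8]), (-36, [-0.3, -3.6, 2.6]), (-29, [-0.2, -2.5, 2.1]), (-21, [0.3, -1.9, 1.9]), (-13, [0.2, -1.1, 1.2]), (-5, [-0.2, -0.2, 0.0]), (3, [-0.2, 0.6, 0.7]), (11, [0.6, 0.9, 0.3]), (19, [-0.7, 0.9, 0.7]), (27, [0.3, 0.2, 0.6]), (34, [1.0, -1.0, 1.2]), (42, [1.0, -0.7, 0.2]), (50, [1.4, 0.0, 0.7]), (58, [-0.1, 0.3, -0.3])]
pegs [np.float64(58.6), np.float64(-57.8)]
[(-2.0, 0.7), (-1.0, 0.5), (0.0, 0.5), (1.0, 5.0), (2.0, 5.3), (3.0, 5.2), (4.0, 3.6), (5.0, 3.4), (6.0, 2.3), (7.0, 2.5), (8.0, 1.1), (9.0, 1.2), (10.0, 0.7), (11.0, 1.3), (12.0, 1.1), (12.4, 0.7), (12.8, 0.9), (13.2, 2.7), (13.6, 8.6)] 54.2167
54.2167
```

Back off and check before handing in.

Run:
```python
from h import *
robot.servo_line(press_tcp(-60),feed=150);robot.servo_line(press_tcp(-60)+40*f+40*L,feed=150);robot.hold(.3);look("w9")
im=imaging.read_camera("scene")[90:210,235:355];a=cv2.resize(im,(400,400),interpolation=cv2.INTER_CUBIC)
b=cv2.resize(cv2.imread("pics/w9.png"),(400,250))[:,:,::-1]
cv2.imwrite("pics/fin.png",np.vstack([a[:340],b])[:,:,::-1]);print(robot.read_t())
```

```text
55.65
```

View pics/fin.png

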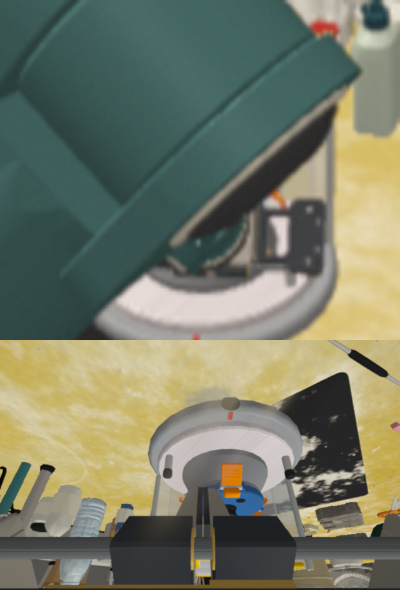

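The picture shows the front tab folded down at (232,475), the pegs symmetric at (168,472) and (288,465), and the gripper clear.

```bash
python3 -c "
from cell import robot, imaging, ticket
print(robot.read_contact_force(),ticket.job_done())"
```

```text
the job is handed in; nothing more can be done
[-0.56956039  0.46879411 -0.29686616] None
```

I pressed all three tabs until each snapped onto its hard stop (14 N at most), left the turntable in a stop with the gripper clear, and handed the job in at about 56 s; no verdict came back, and the last pictures showed only the front tab clearly, so the other two being home rests on the force readings.

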